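# Clamp the flanged stub onto the vacuum fitting

## Robot

A 7-joint arm with a two-finger parallel gripper is mounted at the origin on a cart in front of the work surface, level with it; the furniture and walls round the work are solid. World frame = base frame: x ahead of the robot, y to its left, z up, the work surface at z = 0. Lengths are in m, angles in rad, forces in N, time in s.
With the tool pointing down it reaches from about 0.35 to 0.9 m from the base axis. Payload 8.1 kg.
Tool frame: the origin (TCP) lies at the very end of the fingers, on their centre line; the grasp point (between the pads) lies 19 mm behind it (arm.tcp_to_grasp is the z of the grasp point in the tool frame, in m); z points along the fingers, y is the line along which they close (so a half turn about z gives the same grasp; the last joint's range is limited). The gripper opens to 92 mm and grips with 3 to 60 N. Pads are 19 mm wide; open, the fingers measure 130 mm over their backs; the gripper's body (75 mm by 190 mm) begins 47 mm behind the grasp point.
Start: joints at [1.048, 0.434, 0.025, 1.573, -0.012, 1.134, -0.075], TCP at [0.255, -0.571, 0.227] pointing down, gripper open.
Joint ranges: [-2.62, 2.62], [-0.44, 2.09], [-1.27, 1.32], [0.08, 2.57], [-1.32, 4.46], [0.12, 2], [-2.74, 2.74]. Speed limits (rad/s): [2.22, 2.22, 3.01, 3.01, 3.14, 3.14, 3.14].

## Interface

Orientations are given as a rotation vector (axis times angle).
In Python, from cell import readout, vision, sign_off, arm gives the robot as it stands. The module is installed in compiled form; this text tells all that it offers.
- The arm moves only by the shell command python3 -m creep 'ROWS' [FORCE]. ROWS is JSON, a list of rows, each a list of 5 numbers: the shift along the tool's x, y, z in units of 4 cm (1.0 is 4 cm), then the turn about the tool's z in units of 4 degrees (1.0 is 4 degrees), then the opening, from 0 (shut) to 1 (fully open). A call has 1 to 12 rows; each row shifts and turns the commanded pose from where the row before left it, along the tool's axes as they then stand; what a row does not reach is not made up. A row lasts 1/8 s, in which the tool goes at most 62.5 mm and 10.7 degrees, less where a joint would pass 70% of its speed; a pose out of reach is approached as far as the arm can. A call with a number of a shift or a turn outside -1 to 1 is refused whole. A call with a gripper value outside its range is refused whole. The fingers move at their own pace and stop on an object; FORCE is the grip in N (left out, the last holds). Time passes only in rows, so rows that do not move let the fingers close. It gives the time, the measured TCP pose, the force, the opening and the grip force at its end, in the units of the state.
- readout.observe(): the state, without advancing time (a new reading comes with each control period).
- vision.get_image(name): name is "scene" or "top"; returns a dict with "pixels" (480x640x3 uint8, blue, green, red), "z_map" (480x640 float32, m along the optical axis (not along the pixel's ray), 0 where there is no reading), "camera_matrix" (3x3 intrinsics, pixels), "k1" (the pictures are not rectified: a ray, as slopes to the right and down, at radius r is drawn at 1 + k1 r^2 times it, then the intrinsics apply), "position" and "rotation" of the camera in the world. Camera axes: x right, y up, looking along -z (the intrinsics and any distortion apply to the point x, -y, -z); pixel columns grow to the right and rows downward; lengths in m; the calibration is good to about 2 mm. A picture is of the moment at which its call begins.
- sign_off(): hands the job in; it is judged then, once.
The state is a dict: "clock": time; "joints": joint angles; "dq": joint speeds; "joint_efforts": joint torques, N m; "position": TCP position; "ee_rot": TCP orientation; "force": force on the tool from outside, world axes, zero at the start; "ft_torque": the same for the moment, N m; "width": opening from 0.0 (shut) to 1.0 (fully open); "gripper_force": force on a finger pad.
Only numpy, scipy, OpenCV 4.12 (cv2) and the standard library are available. Lean on these libraries where they do the work, as an engineer would, in place of code of your own. Each camera call takes 0.05 s, during which the arm holds its last target. There are 200 camera calls.

## Task

Close the vacuum fitting on the stand: set the larger flanged stub upright on the fitting's flange in front of the fixed back half of the clamp ring and slide it back, under that half's lip, until it is seated. Then swing the hinged front half of the ring round both flanges until it meets its sprung buffer, and turn the latch hook over the pin until it is fully shut, so that it draws the ring closed. Feel for the contacts, press the stub on nothing harder than 25 N, and leave the other things on the worktop where they are.

Things in the scene. Friction and masses are not known exactly. Their poses are not given: they have to be found in the camera images.
- stand: Dark square foot plate 120 x 120 x 10 mm with a collar, fixed on the worktop; origin at the centre of its underside, z up. A steel fitting stands on its z axis: a level flange 56 mm across with a flat seal on top, (joint seal). The seal's top is at height h, 60 to 80 mm above the origin (set by hand, not measured: feel or see it). +x points to the clamp ring's fixed half.
- collar (a point): Top of the stand's collar, on the axis, 32 mm up. The ring's fixed half spans 60 degrees either side of +x round this axis: wall radius 29.5 inside, 36 outside, top at h+14 mm; its upper lip reaches in to radius 23, underside at h+5.5. So lower the stub onto the flange about 14 mm to -x of the axis, then slide it along +x under the lip; wall contact comes 1.5 mm past the axis
- tube: The larger steel flanged stub: flat round flange 56 mm across, 4 mm thick, a small cone above it to 8 mm, then a plain cylinder 30 mm across; 55 mm tall in all, 0.15 to 0.3 kg; stands flange down on the worktop. Origin at the centre of the flange's underside, z up along its axis; yaw does not matter. Keep fingertips 16 mm or more above the underside, to clear the ring's lip
- seal (a joint): Sinking of the flat elastomer seal, 54 mm across, on the fitting's flange, m: 0 free, at most 0.0015. It yields by 1 mm per 12 N, so the stub's weight alone sinks it by 0.1 to 0.25 mm once it is set down
- hinge_foot (a point): Point on the foot plate straight below the hinge pin of the ring's front half: x 0, y -46 mm in the stand's frame, 10 mm up. Seen from above the front half opens counter-clockwise about this point. It stays where it is left, but a spring buffer between the halves meets it 0.06 rad before closed and pushes it back to there with 3 to 8 N; only the latch holds it closed
- jaw (a joint): Swing of the ring's front half, rad: 0 closed, up to 1.7 open. Grip: upright dark peg, 12 mm across, from h+8 to h+48 mm; at 0 it stands at x -48, y +10 mm in the stand's frame (74 mm from the hinge pin). Moving it takes about 2 N at the peg, rising by up to 11 N over the last 0.06 rad; hard stop at 0. An ear on its free end has a steel pin 10 mm across, at x -8, y +54 when closed
- post_foot (a point): Point straight below the latch's post: x +16, y +57 mm in the stand's frame, 10 mm up (height of the plate's top). Seen from above the latch opens clockwise about this point and stays where it is left. The hook runs ahead of its arm at h+20 mm; it catches the front half's pin if that half is within about 0.09 rad of closed, and draws it in as the latch turns shut
- latch (a joint): Turn of the latch, rad: 0 shut, up to 1.6 open. Grip: upright dark peg, 12 mm across, from h+16 to h+52 mm, 62 mm from the latch's post; at 0 it stands at x -44.3, y +71.2 mm in the stand's frame, else turned clockwise about the post by the joint value. Moving it takes about 2 N at the peg, 4 to 8 N while it draws the pin in; at 0 it meets a hard stop
- small_tube: smaller steel flanged stub of the same form, flange 40 mm across, 40 mm tall; does not belong on the stand. Origin: centre of its underside
- tape_roll: roll of paper tape lying flat, 72 mm across, 19 mm high; origin under its centre
- stopper_1: red rubber stopper, 23 mm across, 28 mm tall; origin under its centre
- stopper_2: second red rubber stopper, 23 mm across, 28 mm tall; origin under its centre
- marker: white marker pen with a black cap lying on the worktop, 133 mm long; origin at its middle, underneath
- sample_jar_3: small white sample jar with white lid, 48 mm across, 57 mm tall; origin under its centre
Not all that is in view belongs to the job. What is shaped like the tube but green, turquoise or yellow is not meant.

How it is judged:
By the outcome, as a careful person would: the job done as asked, in the order asked, and still so for the second after the job is handed in, with the robot touching nothing.
It also fails if it takes over 72 s, if anything falls off the work surface, if the arm or the gripper's body presses on something with over 40 N, if the wrist force passes 120 N, or if a joint passes its speed limit or range.

## Working session

There is one attempt and no reset: what is moved stays moved. The work goes in short steps, Python scripts to look and compute and a shell command to move; the robot and the scene stay as the last step left them, time stands still between calls to the robot, and variables do not carry over. Pictures are saved under pics/ and viewed, at most 10 in all, crops included, and the job is handed in when it is done.

```bash
mkdir -p pics; cat > h.py <<'E'
import numpy as np, cv2
from cell import readout, vision
def grab(n):
    im=vision.get_image(n); im['name']=n; return im
def rays(im,uv):
    uv=np.atleast_2d(np.float64(uv)); K=np.array(im['camera_matrix'])
    d=np.array([im['k1'],0,0,0,0],float)
    return cv2.undistortPoints(uv[:,None],K,d)[:,0]
def pose(im):
    R=np.array(im['rotation'],float)
    if R.shape!=(3,3): R=cv2.Rodrigues(R)[0]
    return R,np.array(im['position'])
def world(im,uv,z):   # ray onto plane z
    s=rays(im,uv); R,p=pose(im); d=np.c_[s[:,0],-s[:,1],-np.ones(len(s))]@R.T
    return p+d*((z-p[2])/d[:,2])[:,None]
def cloud(im):
    v,u=np.mgrid[:480,:640]; s=rays(im,np.c_[u.ravel(),v.ravel()]); R,p=pose(im)
    Z=im['z_map'].ravel()[:,None]
    P=p+(np.c_[s[:,0],-s[:,1],-np.ones(len(s))]*Z)@R.T
    P[Z[:,0]==0]=np.nan
    return P.reshape(480,640,3)
E
python3 - <<'E'
from h import *
for n in("scene","top"):
    im=grab(n); cv2.imwrite(f'pics/{n}0.png',im['pixels']); print(n,im['camera_matrix'],im['k1'],im['position'],im['rotation'])
s=readout.observe(); print(s)
E
```

```text
scene [[452.52757554   0.         319.19137135]
 [  0.         452.52757554 244.17361875]
 [  0.           0.           1.        ]] 0.0021484982180584354 [0.02187458 0.47962008 0.78283178] [ 0.3898914  -0.87904306 -2.18985048]
top [[538.78009188   0.         309.74330007]
 [  0.         538.78009188 238.82910659]
 [  0.           0.           1.        ]] -0.055018329454143804 [0.43276646 0.03957418 1.19140074] [ 0.05441221 -0.10191741 -1.56049118]
{'clock': 0.1, 'joints': array([ 1.04841233,  0.43514259,  0.02501761,  1.57399629, -0.01160106,
        1.13402525, -0.07508034]), 'dq': array([ 7.69491779e-04, -1.56583544e-03, -4.51100017e-04, -3.78611875e-04,
        1.09926674e-03,  3.08293266e-06, -1.45595421e-03]), 'joint_efforts': array([ 2.94079029e-03, -6.69131327e+01,  9.88216996e-01, -3.15147007e+01,
       -6.04527164e-02,  3.74289765e-02,  6.91215268e-05]), 'position': array([ 0.25446676, -0.57034555,  0.22603443]), 'ee_rot': array([-3.07134756e+00, -6.54143232e-01,  6.89665382e-04]), 'force': array([ 0.44009797,  0.24658052, -0.58242597]), 'ft_torque': array([-0.01443377, -0.02473089,  0.00636852]), 'gripper_force': 0.0, 'width': 1.0011009236420632}
```

View pics/scene0.png

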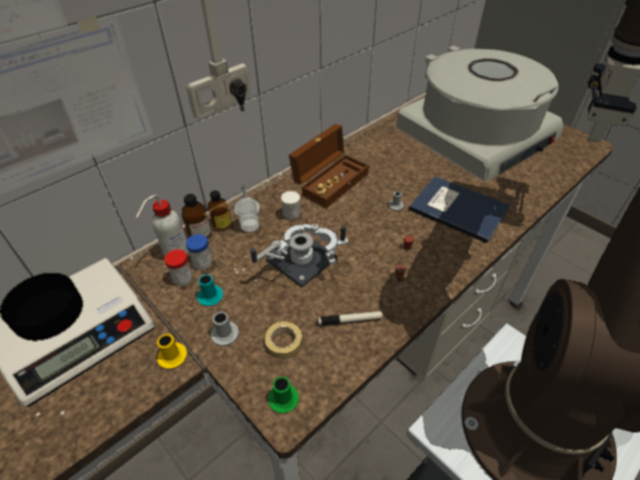

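View pics/top0.png

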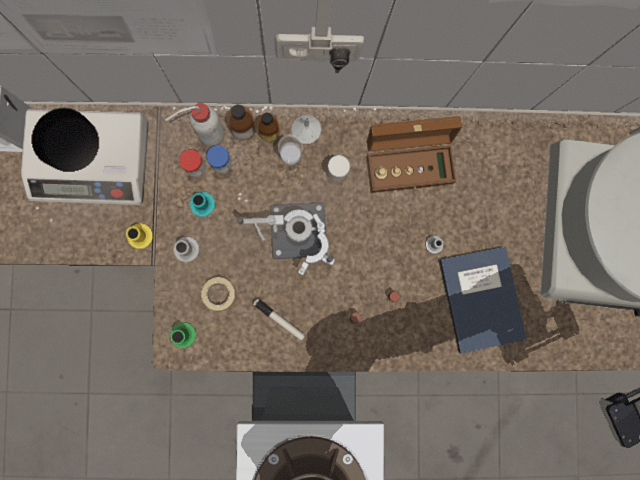

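```bash
python3 - <<'E'
from h import *
im=grab("top"); p=im['pixels']
a=cv2.resize(p[185:295,225:355],None,fx=4.5,fy=4.5,interpolation=cv2.INTER_CUBIC)
b=cv2.resize(p[215:285,155:215],None,fx=3.5,fy=3.5); c=cv2.resize(p[210:280,405:465],None,fx=3.5,fy=3.5)
r=np.vstack([b,c]); o=np.zeros((max(a.shape[0],r.shape[0]),a.shape[1]+r.shape[1],3),np.uint8)
o[:a.shape[0],:a.shape[1]]=a; o[:r.shape[0],a.shape[1]:]=r; print(o.shape)
cv2.imwrite('pics/crop1.png',o)
# heights
C=cloud(im)
def hist(u0,u1,v0,v1):
    z=C[v0:v1,u0:u1,2].ravel(); h,e=np.histogram(z[z>0.004],bins=np.arange(.004,.16,.004)); print([(round(float(x),3),int(n)) for x,n in zip(e,h) if n>5])
hist(165,205,230,265); hist(420,450,230,258); hist(265,345,195,280)
E
```

```text
(495, 795, 3)
[(0.004, 147), (0.008, 31), (0.024, 9), (0.036, 9), (0.044, 6), (0.048, 21), (0.052, 99), (0.056, 45)]
[(0.004, 87), (0.008, 15), (0.024, 7), (0.032, 9), (0.036, 32), (0.04, 27), (0.044, 6)]
[(0.004, 442), (0.008, 1026), (0.012, 290), (0.016, 28), (0.02, 8), (0.024, 11), (0.052, 14), (0.056, 85), (0.06, 314), (0.064, 202), (0.068, 178), (0.072, 250), (0.076, 226), (0.08, 36), (0.084, 72), (0.088, 20), (0.104, 9), (0.108, 17)]
```

View pics/crop1.png

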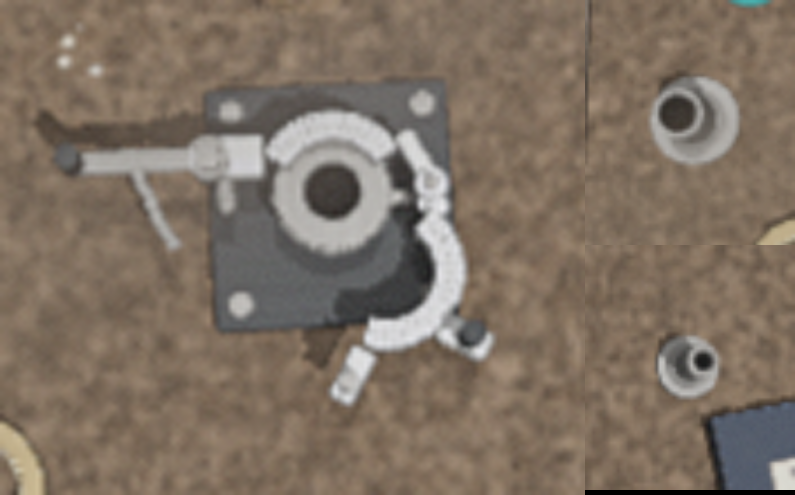

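Candidates for the tube: grey steel stub at px (185,248), 55 mm tall with a wide flange, and grey steel stub at (434,244), about 40 mm tall. The crop and depth show the first is the larger one, so it is the tube. The green, turquoise and yellow ones are excluded. The fixed half points up in the image, the jaw is open to the lower right, and the latch is open to the left with its peg at crop (68,160).

```bash
cat > m.py <<'E'
from h import *
im=grab("top"); p=im['pixels']; C=cloud(im)
o=np.array([225,185]); f=4.5
px=lambda x,y:(np.array([x,y])+.5)/f-.5+o
# plate edges: line fit to dark mask boundary
hsv=cv2.cvtColor(p,cv2.COLOR_BGR2HSV)
top=px(205,93),px(443,80); 
cor=world(im,[px(205,93),px(443,80),px(218,330)],.010)[:,:2]; print('corners',cor)
ex=cor[0]-cor[2]; ey=cor[0]-cor[1]; print(np.linalg.norm(ex),np.linalg.norm(ey))
y1=np.arctan2(ex[1],ex[0]); y2=np.arctan2(-ey[0],ey[1]); print('yaw',y1,y2,'ctr',(cor[1]+cor[2])/2)
# seal height & centre
c=px(332,190); v,u=np.mgrid[:480,:640]; r=np.hypot(u-c[0],v-c[1])
z=C[...,2]; m=(r>8)&(r<11); print('seal z',np.nanmedian(z[m]),np.nanpercentile(z[m],[20,80]))
h=float(np.nanmedian(z[m]))
print('bore ctr at h',world(im,c,h))
m=(abs(z-h)<.005)&(r<15)&((v>c[1]-3)); 
P=C[m][:,:2]; hull=cv2.convexHull(P.astype(np.float32)); print('seal circ',cv2.minEnclosingCircle(hull))
# fixed half lip top
a=px(330,128); print('lip',C[int(a[1])-1:int(a[1])+2,int(a[0])-4:int(a[0])+5,2].round(4).tolist())
# tube: top face and flange
g=p[215:285,155:215]
m=np.zeros((480,640),bool); m[230:266,168:204]=True
zt=np.nanpercentile(z[m&(z>.05)],50); print('tube top',zt)
q=C[m&(z>.05)][:,:2]; print('top circ',q.mean(0),cv2.minEnclosingCircle(q.astype(np.float32)))
q=C[m&(z>.0025)&(z<.012)]; hs=hsv[m&(z>.0025)&(z<.012)]; q=q[(hs[:,1]<45)&(hs[:,2]>100)]; print('flange circ',cv2.minEnclosingCircle(q[:,:2].astype(np.float32)))
print('flange ctr by ray', world(im,[155+110/3.5-15+0,215+119/3.5],.004))
for n,(x,y) in dict(latchpeg=(68,160),jawpeg=(472,333),jawpin=(347,383),latchpost=(210,157),hinge=(432,183)).items():
    a=px(x,y); i,j=int(round(a[1])),int(round(a[0])); zz=np.nanmax(z[i-1:i+2,j-1:j+2]); print(n,a,zz,world(im,a,zz))
E
python3 m.py
```

```text
corners [[ 0.6248423   0.09241092]
 [ 0.63275252 -0.02481525]
 [ 0.50811924  0.08437395]]
0.11699942525770513 0.1174927503362072
yaw 0.06874651270057915 0.06737619816804753 ctr [0.57043588 0.02977935]
seal z 0.06222921200583742 [0.06069671 0.06397191]
bore ctr at h [[0.57104285 0.029912   0.06222921]]
seal circ ((0.5698719024658203, 0.02986149862408638), 0.027328647673130035)
lip [[0.0755, 0.0817, 0.0765, 0.0732, 0.0758, 0.0755, 0.0738, 0.0775, 0.0777], [0.0758, 0.0773, 0.077, 0.0758, 0.0756, 0.0745, 0.0738, 0.0776, 0.0741], [0.0776, 0.0763, 0.0761, 0.0722, 0.0817, 0.0748, 0.0769, 0.0775, 0.0741]]
tube top 0.05470056588619432
top circ [0.52716312 0.27558316] ((0.5271276831626892, 0.27636152505874634), 0.015779538080096245)
flange circ ((0.5267857313156128, 0.277037650346756), 0.028509963303804398)
flange ctr by ray [[0.52602637 0.30859577 0.004     ]]
latchpeg [239.72222222 220.16666667] 0.11681271804215898 [[0.57655856 0.14819918 0.11681272]]
jawpeg [329.5        258.61111111] 0.11276441881003851 [[ 0.50127289 -0.03271311  0.11276442]]
jawpin [301.72222222 269.72222222] 0.09035173628581727 [[0.47944946 0.02252573 0.09035174]]
latchpost [271.27777778 219.5       ] 0.08784565424827018 [[0.58253553 0.08619719 0.08784565]]
hinge [320.61111111 225.27777778] 0.08107815555215003 [[ 0.57249913 -0.01607803  0.08107816]]
```

```bash
cat > d.py <<'E'
import sys,numpy as np
from cell import readout
from scipy.spatial.transform import Rotation as R
s=readout.observe(); M=R.from_rotvec(s['ee_rot'])
t=np.array(eval(sys.argv[1]),float); a=np.arctan2(M.as_matrix()[1,0],M.as_matrix()[0,0])
print('pos',s['position'].round(4),'ang',a.round(4),'F',s['force'].round(2),'w',round(s['width'],3),'grip',s['gripper_force'],'t',s['clock'])
print('units',(M.inv().apply(t-s['position'])/.04).round(3), 'turn to .068:',((a-.068)/np.radians(4)).round(2))
E
python3 -m creep '[[0,0,0,1,1],[0,0,0,1,1],[0,0,0,1,1],[0,0,0,1,1],[0,0,0,1,1],[0,0,0,0,1]]' 20; python3 d.py '[.527,.2763,.1]'
```

```text
clock: 0.95
position: [0.2547, -0.5706, 0.2265]
ee_rot: [-3.139, -0.112, 0.0]
force: [-0.2, -0.2, -0.0]
width: 1.0
gripper_force: 0.0
pos [ 0.2547 -0.5706  0.2265] ang 0.0711 F [-0.19 -0.19 -0.04] w 1.0 grip 0.0 t 0.95
units [  8.295 -20.635   3.167] turn to .068: 0.04
```

```bash
python3 -m creep '[[0.4,-1,0,0,1],[0.4,-1,0,0,1],[0.4,-1,0,0,1],[0.4,-1,0,0,1],[0.4,-1,0,0,1],[0.4,-1,0,0,1],[0.4,-1,0,0,1],[0.4,-1,0,0,1],[0.4,-1,0,0,1],[0.4,-1,0,0,1],[0.4,-1,0,0,1],[0.4,-1,0,0,1]]'; python3 -m creep '[[0.4,-1,0,0,1],[0.4,-1,0,0,1],[0.4,-1,0,0,1],[0.4,-1,0,0,1],[0.4,-1,0.2,0,1],[0.4,-1,0.4,0,1],[0.4,-1,0.6,0,1],[0.4,-1,0.6,0,1],[0.2,-0.5,0.4,0,1],[0,0,0,0,1],[0,0,0,0,1]]' ; python3 d.py '[.527,.2763,.1]'
```

```text
clock: 2.45
position: [0.4126, -0.0771, 0.2269]
ee_rot: [3.139, 0.114, 0.001]
force: [1.4, -0.5, 0.8]
width: 1.001
gripper_force: 0.0
clock: 3.82
position: [0.5241, 0.2694, 0.139]
ee_rot: [3.139, 0.111, 0.0]
force: [0.2, -0.5, 0.2]
width: 0.999
gripper_force: 0.0
pos [0.5241 0.2694 0.139 ] ang 0.0707 F [ 0.17 -0.49  0.16] w 0.999 grip 0.0 t 3.825
units [ 0.084 -0.168  0.976] turn to .068: 0.04
```

```bash
python3 -m creep '[[0.08,-0.17,0.7,0,1],[0,0,0.8,0,1],[0,0,0.8,0,1],[0,0,0.6,0,1],[0,0,0,0,1],[0,0,0,0,0.2],[0,0,0,0,0.2],[0,0,0,0,0.2],[0,0,0,0,0.2],[0,0,0,0,0.2],[0,0,0,0,0.2],[0,0,0,0,0.2]]' 25; python3 d.py '[.527,.2763,.2]'
```

```text
clock: 5.32
position: [0.5267, 0.2774, 0.0227]
ee_rot: [-3.14, -0.111, 0.0]
force: [-0.4, -0.3, 0.1]
width: 0.323
gripper_force: 25.0
pos [0.5267 0.2774 0.0227] ang 0.0707 F [-0.37 -0.32  0.08] w 0.323 grip 24.99996989965439 t 5.325
units [ 0.005  0.028 -4.434] turn to .068: 0.04
```

```bash
python3 -m creep '[[0,0,-0.5,0,0.2],[0,0,-1,0,0.2],[0,0,-1,0,0.2],[0,0,-0.9,0,0.2],[0.04,0.6,0,0,0.2],[0.04,1,0,0,0.2],[0.05,1,0,0,0.2],[0.05,1,0,0,0.2],[0.05,1,0,0,0.2],[0.04,1,0,0,0.2],[0.03,0.65,0,0,0.2],[0,0,0.4,0,0.2]]'; python3 -m creep '[[0,0,0.5,0,0.2],[0,0,0.4,0,0.2],[0,0,0,0,0.2],[0,0,0,0,0.2]]'; python3 d.py '[.5565,.0288,.085]'
python3 - <<'E'
from h import *
im=grab("scene"); cv2.imwrite('pics/s2.png',cv2.resize(im['pixels'][200:300,230:370],None,fx=5.5,fy=5.5,interpolation=cv2.INTER_CUBIC))
E
```

```text
clock: 6.82
position: [0.5571, 0.0258, 0.1429]
ee_rot: [3.139, 0.104, 0.002]
force: [0.5, 1.4, -2.8]
width: 0.324
gripper_force: 25.0
clock: 7.32
position: [0.5566, 0.0293, 0.107]
ee_rot: [-3.139, -0.112, -0.001]
force: [0.4, 0.3, -3.3]
width: 0.323
gripper_force: 25.0
pos [0.5566 0.0293 0.107 ] ang 0.0712 F [ 0.39  0.34 -3.32] w 0.323 grip 24.999704360961914 t 7.325
units [-0.003  0.013  0.55 ] turn to .068: 0.05
```

View pics/s2.png

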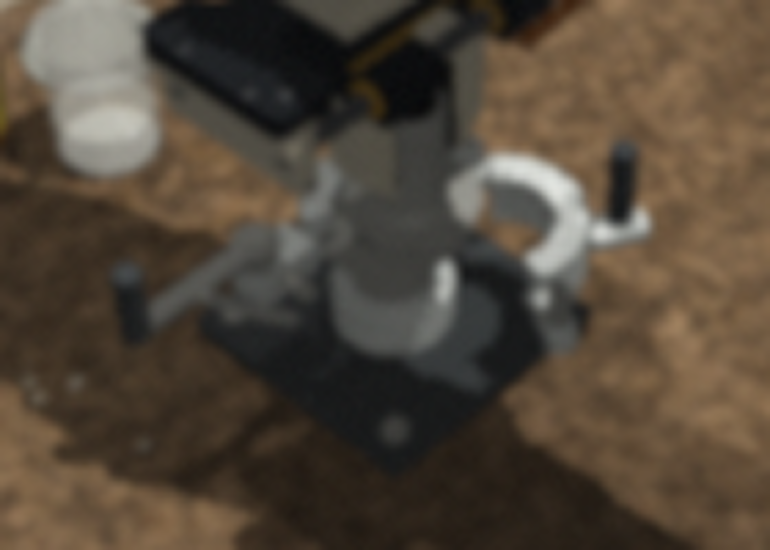

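The crop shows the tube held over the fitting's pale body (crop about (395,300)), with the jaw ring clear to the right at (530,200) and the latch peg at (130,300). Next I feel downward.

```bash
python3 -m creep '[[0,0.02,0.15,0,0.2],[0,0,0.15,0,0.2],[0,0,0,0,0.2]]'; python3 -m creep '[[0,0,0.025,0,0.2],[0,0,0.025,0,0.2],[0,0,0.025,0,0.2],[0,0,0.025,0,0.2],[0,0,0,0,0.2]]';python3 -m creep '[[0,0,0.025,0,0.2],[0,0,0.025,0,0.2],[0,0,0,0,0.2]]'
```

```text
clock: 7.75
position: [0.556, 0.0279, 0.0942]
ee_rot: [3.14, 0.111, -0.002]
force: [-0.1, -0.6, -2.2]
width: 0.32
gripper_force: 25.0
clock: 8.38
position: [0.5563, 0.028, 0.0906]
ee_rot: [3.14, 0.111, -0.0]
force: [0.4, 0.1, -3.0]
width: 0.321
gripper_force: 25.0
clock: 8.75
position: [0.5563, 0.028, 0.0886]
ee_rot: [3.14, 0.111, -0.0]
force: [0.5, 0.0, -2.0]
width: 0.317
gripper_force: 25.0
```

```bash
for i in 1 2; do python3 -m creep '[[0,0,0.025,0,0.2],[0,0,0,0,0.2]]' | grep -E 'posi|force:'; done
```

```text
position: [0.5563, 0.028, 0.0876]
force: [-0.7, -0.6, -2.1]
gripper_force: 25.0
position: [0.5564, 0.028, 0.0866]
force: [-0.0, -0.6, -2.7]
gripper_force: 25.0
```

```bash
for i in 1 2; do python3 -m creep '[[0,0,0.025,0,0.2],[0,0,0,0,0.2]]' | grep -E 'posi|force:'; done;  python3 -m creep '[[0,0,0.0125,0,0.2],[0,0,0,0,0.2]]' | grep -E 'posi|force:'
```

```text
position: [0.5563, 0.028, 0.0856]
force: [0.3, 0.9, -2.0]
gripper_force: 25.0
position: [0.5565, 0.0281, 0.0849]
force: [-0.9, -0.2, 1.3]
gripper_force: 25.0
position: [0.5565, 0.028, 0.0846]
force: [-1.0, -0.2, 5.0]
gripper_force: 25.0
```

```bash
python3 -m creep '[[0,-0.01,-0.01,0,0.2],[0,0,0,0,0.2]]'| grep -E 'posi|force:';python3 -m creep '[[0.07,0,0,0,0.2],[0.07,0,0,0,0.2],[0,0,0,0,0.2]]' | grep -E 'posi|force:'; python3 -m creep '[[0.07,0,0,0,0.2],[0.07,0,0,0,0.2],[0,0,0,0,0.2]]' | grep -E 'posi|force:'
```

```text
position: [0.5565, 0.0281, 0.0847]
force: [-1.0, -2.5, 2.7]
gripper_force: 25.0
position: [0.561, 0.0289, 0.0844]
force: [-4.5, -0.9, 7.1]
gripper_force: 25.0
position: [0.5667, 0.0294, 0.0844]
force: [-5.2, -0.5, 6.5]
gripper_force: 25.0
```

```bash
python3 -m creep '[[0.025,0,-0.005,0,0.2],[0.025,0,0,0,0.2],[0.025,0,0,0,0.2],[0,0,0,0,0.2]]' | grep -E 'posi|force:'; for i in 1 2; do python3 -m creep '[[0.0125,0,0,0,0.2],[0.0125,0,0,0,0.2],[0,0,0,0,0.2]]' | grep -E 'posi|force:'; done
```

```text
position: [0.5696, 0.0297, 0.0845]
force: [-5.4, -0.6, 3.8]
gripper_force: 25.0
position: [0.5705, 0.0298, 0.0845]
force: [-4.6, -0.6, 5.5]
gripper_force: 25.0
position: [0.5715, 0.0299, 0.0846]
force: [-4.9, -0.1, 6.4]
gripper_force: 25.0
```

```bash
for i in 1 2 3; do python3 -m creep '[[0.0125,0,0,0,0.2],[0,0,0,0,0.2]]' | grep -E 'posi|force:'; done
```

```text
position: [0.5719, 0.0299, 0.0845]
force: [-4.9, 0.3, 5.7]
gripper_force: 25.0
position: [0.5724, 0.0299, 0.0845]
force: [-5.1, -1.3, 5.1]
gripper_force: 25.0
position: [0.5726, 0.03, 0.0845]
force: [-6.4, -0.2, 6.5]
gripper_force: 25.0
```

```bash
for i in 1 2; do python3 -m creep '[[0.0125,0,0,0,0.2],[0,0,0,0,0.2]]' | grep -E 'posi|force:'; done
```

```text
position: [0.5727, 0.0299, 0.0845]
force: [-7.4, -0.9, 7.6]
gripper_force: 25.0
position: [0.5728, 0.03, 0.0844]
force: [-9.5, -0.3, 9.2]
gripper_force: 25.0
```

Wall contact at x 0.5727, seal at h ≈ 0.0624. I release and lift.

```bash
python3 -m creep '[[-0.01,0,-0.01,0,0.2],[0,0,0,0,0.5],[0,0,0,0,0.5],[0,0,0,0,0.5],[0,0,-0.2,0,0.5],[0,0,-0.6,0,0.5],[0,0,-1,0,0.5],[0,0,-1,0,0.5],[0,0,0,0,0.5]]'
python3 d.py '[.5,-.033,.12]'
```

```text
clock: 14.62
position: [0.5768, 0.0303, 0.2011]
ee_rot: [-3.139, -0.111, -0.011]
force: [0.0, 0.1, -0.8]
width: 0.5
gripper_force: 0.0
pos [0.5768 0.0303 0.2011] ang 0.0706 F [ 0.02  0.14 -0.77] w 0.5 grip 0.0 t 14.625
units [-2.04   1.442  2.014] turn to .068: 0.04
```

```bash
python3 -m creep '[[-0.6,0.4,0,0,0.5],[-0.6,0.4,0,0,0.5],[0,0,0,-0.75,0.4],[0,0,0,-0.75,0.4],[0,0,0,-0.75,0.4],[0,0,0,0,0.4]]'
python3 d.py '[.5013,-.0327,.125]'
python3 - <<'E'
from h import *
print(readout.observe()['joints'].round(2))
im=grab("top"); C=cloud(im); z=C[...,2]
m=(z>.105)&(z<.13)&(np.hypot(C[...,0]-.572,C[...,1]-.03)<.03); q=C[m]; print(m.sum(),q.mean(0),np.nanmedian(q[:,2]),cv2.minEnclosingCircle(q[:,:2].astype(np.float32)))
cv2.imwrite('pics/t3.png',cv2.resize(im['pixels'][180:300,220:370],None,fx=5,fy=5,interpolation=cv2.INTER_CUBIC))
E
```

```text
clock: 15.38
position: [0.5286, -0.0057, 0.1968]
ee_rot: [-3.121, -0.356, 0.001]
force: [0.3, 0.0, 0.0]
width: 0.399
gripper_force: 0.0
pos [ 0.5286 -0.0057  0.1968] ang 0.2274 F [0.3  0.05 0.  ] w 0.399 grip 0.0 t 15.375
units [-0.817  0.505  1.795] turn to .068: 2.28
[ 0.22  0.34 -0.4   1.82  0.15  1.01 -1.59]
0 [nan nan nan] nan ((0.0, 0.0), 0.0)<stdin>:4: RuntimeWarning: Mean of empty slice.
  ret = um.true_divide(
  return np.nanmean(a, axis, out=out, keepdims=keepdims)
```

View pics/t3.png

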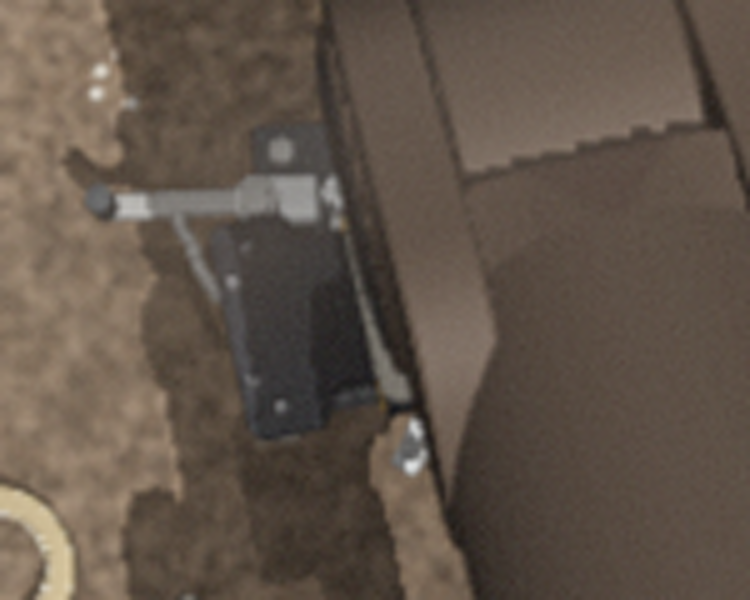

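```bash
python3 -m creep '[[-0.4,0.25,0.5,0,0.4],[-0.42,0.25,0.5,0,0.4],[0,0,0.6,0,0.4],[0,0,0.3,0,0.4],[0,0,0,0,0.4]]'
python3 d.py '[.5013,-.0327,.082]'
```

```text
clock: 16.05
position: [0.5013, -0.0322, 0.1207]
ee_rot: [-3.121, -0.357, 0.002]
force: [0.4, -0.4, 0.9]
width: 0.4
gripper_force: 0.0
pos [ 0.5013 -0.0322  0.1207] ang 0.2277 F [ 0.37 -0.45  0.9 ] w 0.4 grip 0.0 t 16.05
units [-0.001  0.013  0.968] turn to .068: 2.29
```

```bash
python3 -m creep '[[0,0,0.2,0,0.4],[0,0,0.2,0,0.4],[0,0,0,0,0.4]]' | grep -E 'posi|force:'; python3 -m creep '[[0,0,0.3,0,0.4],[0,0,0.26,0,0.4],[0,0,0,0,0.1],[0,0,0,0,0.1],[0,0,0,0,0.1],[0,0,0,0,0.1]]' 12
python3 d.py '[.5013,-.0327,.082]'
```

```text
position: [0.5012, -0.0325, 0.1048]
force: [0.1, 0.8, 0.2]
gripper_force: 0.0
clock: 17.18
position: [0.5018, -0.0326, 0.0831]
ee_rot: [3.121, 0.357, 0.001]
force: [0.3, -0.9, 0.3]
width: 0.125
gripper_force: 12.0
pos [ 0.5018 -0.0326  0.0831] ang 0.2275 F [ 0.25 -0.87  0.33] w 0.125 grip 12.000019401311874 t 17.175
units [-0.012 -0.001  0.027] turn to .068: 2.29
```

```bash
python3 -m creep '[[0.0045,-0.129,0,1,0.1],[0.0045,-0.129,0,1,0.1],[0.0045,-0.129,0,1,0.1],[0.0045,-0.129,0,1,0.1],[0,0,0,0,0.1]]'; cat > j.py <<'E'
import numpy as np
from cell import readout
s=readout.observe(); p=s['position'][:2]; c=np.array([.5707,.0299]); r=np.array([[np.cos(.068),-np.sin(.068)],[np.sin(.068),np.cos(.068)]])
for n,o,a0 in (('jaw',[0,-.046],np.arctan2(.056,-.048)),('latch',[.016,.057],np.arctan2(.0142,-.0603))):
    v=r.T@(p-c)-o; a=np.arctan2(v[1],v[0])-a0; print(n,'rad',np.round((a+np.pi)%(2*np.pi)-np.pi,4),'radius',np.hypot(*v).round(4), 'F radial,ccw', ((r.T@s['force'][:2])@np.c_[v,[-v[1],v[0]]]/np.hypot(*v)).round(2))
print(s['position'].round(4),s['force'].round(1),'j7',s['joints'][6].round(2),s['width'].round(3),s['clock'])
E
python3 j.py
```

```text
clock: 17.8
position: [0.4999, -0.0116, 0.083]
ee_rot: [-3.141, 0.079, -0.001]
force: [-0.4, 1.1, 0.3]
width: 0.123
gripper_force: 12.0
jaw rad 0.7346 radius 0.074 F radial,ccw [ 0.44 -1.03]
latch rad 1.0393 radius 0.1294 F radial,ccw [-0.56 -0.97]Traceback (most recent call last):
  File "j.py", line 6, in <module>
    print(s['position'].round(4),s['force'].round(1),'j7',s['joints'][6].round(2),s['width'].round(3),s['clock'])
                                                                                  ^^^^^^^^^^^^^^^^
AttributeError: 'float' object has no attribute 'round'
```

```bash
sed -i "s/s\['width'\].round(3)/s['width']/" j.py; python3 -m creep '[[0.0045,-0.129,0,1,0.1],[0.0045,-0.129,0,1,0.1],[0.0045,-0.129,0,1,0.1],[0.0045,-0.129,0,1,0.1],[0.0045,-0.129,0,1,0.1],[0.0045,-0.129,0,1,0.1],[0.0045,-0.129,0,1,0.1],[0,0,0,0,0.1]]';python3 j.py
```

```text
clock: 18.8
position: [0.5106, 0.0224, 0.083]
ee_rot: [-3.028, 0.835, -0.001]
force: [1.1, 0.2, 0.9]
width: 0.128
gripper_force: 12.0
jaw rad 0.2484 radius 0.074 F radial,ccw [-0.83 -0.74]
latch rad 0.8996 radius 0.0975 F radial,ccw [-0.95  0.58]
[0.5106 0.0224 0.083 ] [1.1 0.2 0.9] j7 -2.36 0.12827957366096818 18.8
```

```bash
python3 -m creep '[[0.002,-0.08,0,0,0.1],[0.005,-0.08,0,0,0.1],[0.008,-0.08,0,0,0.1],[0,0,0,0,0.1]]'|grep width;python3 j.py; python3 -m creep '[[0.006,-0.04,0,0,0.1],[0.007,-0.04,0,0,0.1],[0,0,0,0,0.1]]'|grep width;python3 j.py
```

```text
width: 0.124
jaw rad 0.1212 radius 0.0743 F radial,ccw [0.37 1.75]
latch rad 0.8718 radius 0.0884 F radial,ccw [ 1.79 -0.04]
[0.5157 0.0304 0.0829] [-1.4 -1.1  4.4] j7 -2.38 0.12414005254442108 19.3
width: 0.125
jaw rad 0.0809 radius 0.0744 F radial,ccw [0.14 2.67]
latch rad 0.8657 radius 0.0854 F radial,ccw [2.66 0.27]
[0.5176 0.0327 0.0828] [-1.9 -1.9  4.8] j7 -2.38 0.12478819430779155 19.675
```

```bash
for i in 1 2; do python3 -m creep '[[0.005,-0.025,0,0,0.1],[0,0,0,0,0.1]]'|grep width;python3 j.py|grep -v latch; done
```

```text
width: 0.128
jaw rad 0.0668 radius 0.0743 F radial,ccw [1.72 2.44]
[0.5183 0.0334 0.0828] [-2.9 -0.7  4.3] j7 -2.38 0.1281519946237992 19.925
width: 0.125
jaw rad 0.0605 radius 0.0743 F radial,ccw [0.94 4.49]
[0.5186 0.0338 0.0828] [-3.7 -2.7  6.1] j7 -2.38 0.1246464374993253 20.175
```

```bash
for i in 1 2 3; do python3 -m creep '[[0.005,-0.025,0,0,0.1],[0,0,0,0,0.1]]'|grep width;python3 j.py|grep -v latch; done
```

```text
width: 0.124
jaw rad 0.0539 radius 0.0744 F radial,ccw [1.5  6.46]
[0.5189 0.0342 0.0827] [-5.5 -3.8  7. ] j7 -2.38 0.1243682457527545 20.425
width: 0.122
jaw rad 0.0448 radius 0.0744 F radial,ccw [1.86 7.28]
[0.5194 0.0347 0.0827] [-6.3 -4.1  9. ] j7 -2.39 0.12165538932598172 20.675
width: 0.128
jaw rad 0.0352 radius 0.0745 F radial,ccw [1.54 9.51]
[0.5198 0.0353 0.0826] [-7.7 -5.8 10.1] j7 -2.39 0.12785122761978648 20.925
```

```bash
python3 -m creep '[[-0.007,0.04,0,0,0.1],[-0.003,0.02,0,0,0.1],[0,0,0,0,0.1]]'|grep force;python3 j.py|grep -v latch; python3 -m creep '[[0,0,0,0,0.3],[0,0,0,0,0.3],[0,0,-0.2,0,0.3],[0,0,-0.8,0,0.3],[0,0,-1,0,0.3],[0,0,-1,0,0.3],[0,0,0,0,0.3]]';python3 j.py
```

```text
force: [-4.3, -1.7, 6.0]
gripper_force: 12.0
jaw rad 0.0502 radius 0.0744 F radial,ccw [2.03 4.17]
[0.5191 0.0344 0.0827] [-4.3 -1.7  6. ] j7 -2.38 0.12601488349136944 21.3
clock: 22.18
position: [0.5218, 0.0352, 0.2065]
ee_rot: [-3.025, 0.837, -0.01]
force: [-0.1, -0.8, -0.0]
width: 0.299
gripper_force: 0.0
jaw rad 0.0172 radius 0.073 F radial,ccw [-0.49  0.67]
latch rad 0.8757 radius 0.0806 F radial,ccw [0.62 0.55]
[0.5218 0.0352 0.2065] [-0.1 -0.8 -0. ] j7 -2.34 0.2990910998479694 22.175
```

```bash
for i in 1 2; do python3 -m creep '[[0,0,0,-1,0.3],[0,0,0,-1,0.3],[0,0,0,-1,0.3],[0,0,0,-1,0.3],[0,0,0,-1,0.3],[0,0,0,-1,0.3],[0,0,0,-1,0.3],[0,0,0,-1,0.3],[0,0,0,-1,0.3],[0,0,0,-1,0.3],[0,0,0,-1,0.3],[0,0,0,-1,0.3]]' >/dev/null; done;  python3 -m creep '[[0,0,0,-1,0.3],[0,0,0,-1,0.3],[0,0,0,-1,0.3],[0,0,0,-1,0.3],[0,0,0,-1,0.3],[0,0,0,-1,0.3],[0,0,0,-1,0.3],[0,0,0,-0.7,0.4],[0,0,0,0,0.4]]' >/dev/null; python3 d.py '[.5766,.1482,.14]'; python3 - <<'E'
from h import *
im=grab("scene"); cv2.imwrite('pics/s4.png',cv2.resize(im['pixels'][200:300,230:370],None,fx=5.5,fy=5.5,interpolation=cv2.INTER_CUBIC))
im=grab("top"); C=cloud(im); z=C[...,2]
m=(z>.106)&(z<.125)&(np.hypot(C[...,0]-.5766,C[...,1]-.148)<.02); q=C[m]; print(m.sum(),np.nanmedian(q,axis=0) if m.any() else '')
E
```

```text
pos [0.5193 0.0346 0.2023] ang 1.6726 F [0.39 1.12 0.13] w 0.395 grip 0.0 t 26.3
units [2.68  1.716 1.557] turn to .068: 22.98
29 [0.57946501 0.149795   0.1122938 ]
```

View pics/s4.png

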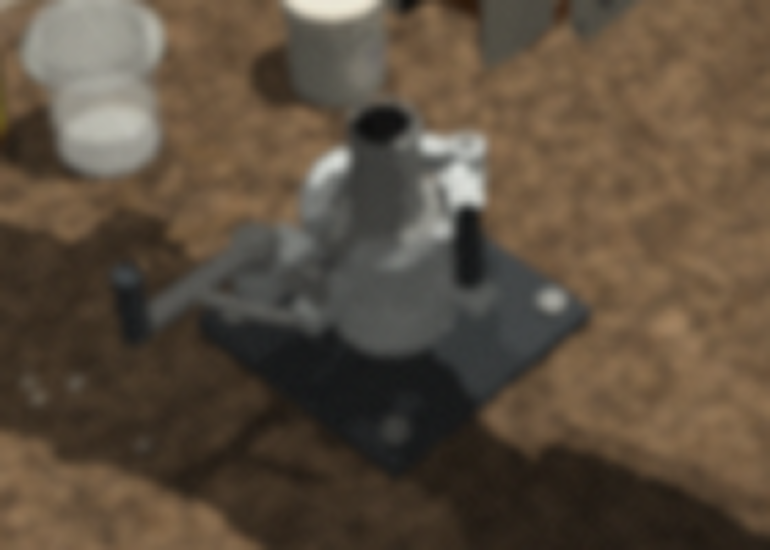

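The crop shows the tube upright at crop (385,180) in the fixed half, the jaw round it with its peg at (470,245), and the latch still open with its peg at (130,300). Now the latch.

```bash
python3 -m creep '[[0.6,0.4,0,0,0.4],[0.8,0.5,0,0,0.4],[0.8,0.5,0,0,0.4],[0.49,0.33,0.3,0,0.4],[0,0,0.6,0,0.4],[0,0,0.6,0,0.4],[0,0,0.3,0,0.4],[0,0,0,0,0.4]]'; python3 d.py '[.577,.1485,.092]'
```

```text
clock: 27.4
position: [0.5771, 0.1485, 0.1302]
ee_rot: [-2.105, -2.331, 0.002]
force: [0.2, -0.1, 0.7]
width: 0.4
gripper_force: 0.0
pos [0.5771 0.1485 0.1302] ang 1.6725 F [ 0.21 -0.14  0.67] w 0.4 grip 0.0 t 27.4
units [ 0.001 -0.     0.956] turn to .068: 22.98
```

```bash
python3 -m creep '[[0,0,0.3,0,0.4],[0,0,0.2,0,0.4],[0,0,0,0,0.4]]' | grep force; python3 -m creep '[[0,0,0.3,0,0.4],[0,0,0.15,0,0.4],[0,0,0,0,0.1],[0,0,0,0,0.1],[0,0,0,0,0.1],[0,0,0,0,0.1]]' 15; python3 j.py
```

```text
force: [0.1, -0.4, 0.8]
gripper_force: 0.0
clock: 28.52
position: [0.5778, 0.1489, 0.0931]
ee_rot: [2.105, 2.332, 0.001]
force: [1.0, 0.9, 0.8]
width: 0.121
gripper_force: 15.0
jaw rad -0.8008 radius 0.1649 F radial,ccw [ 0.9  -0.98]
latch rad -1.3262 radius 0.0612 F radial,ccw [ 0.79 -1.07]
[0.5778 0.1489 0.0931] [1.  0.9 0.8] j7 -0.59 0.12108886762375229 28.525
```

```bash
python3 -m creep '[[-0.004,-0.108,0,-1,0.1],[-0.004,-0.108,0,-1,0.1],[-0.004,-0.108,0,-1,0.1],[-0.004,-0.108,0,-1,0.1],[-0.004,-0.108,0,-1,0.1],[-0.004,-0.108,0,-1,0.1],[0,0,0,0,0.1]]'|grep force; python3 j.py|grep -v jaw; python3 -m creep '[[-0.004,-0.108,0,-1,0.1],[-0.004,-0.108,0,-1,0.1],[-0.004,-0.108,0,-1,0.1],[-0.004,-0.108,0,-1,0.1],[-0.004,-0.108,0,-1,0.1],[0,0,0,0,0.1]]' |grep force; python3 j.py|grep -v jaw
```

```text
force: [-1.8, 2.8, 0.3]
gripper_force: 15.0
latch rad -0.897 radius 0.0614 F radial,ccw [3.35 0.18]
[0.5528 0.1414 0.0931] [-1.8  2.8  0.3] j7 -0.24 0.12344371009074928 29.4
force: [-0.5, 4.5, -0.3]
gripper_force: 15.0
latch rad -0.5541 radius 0.0616 F radial,ccw [ 3.31 -3.1 ]
[0.5364 0.1283 0.0931] [-0.5  4.5 -0.3] j7 0.06 0.1224544041834116 30.15
```

```bash
python3 -m creep '[[0,-0.108,0,-1,0.1],[0,-0.108,0,-1,0.1],[-0.004,-0.108,0,-1,0.1],[0,0,0,0,0.1]]'|grep force; python3 j.py|grep -v jaw; python3 -m creep '[[-0.004,-0.108,0,-1,0.1],[-0.004,-0.108,0,-1,0.1],[0,0,0,0,0.1]]' |grep force; python3 j.py|grep -v jaw
```

```text
force: [-1.7, 4.7, 1.6]
gripper_force: 15.0
latch rad -0.3397 radius 0.0617 F radial,ccw [ 3.72 -3.3 ]
[0.5288 0.1176 0.0931] [-1.7  4.7  1.6] j7 0.25 0.1233524366521425 30.65
force: [-2.9, 3.0, 4.6]
gripper_force: 15.0
latch rad -0.1883 radius 0.0617 F radial,ccw [ 3.75 -1.82]
[0.5249 0.1091 0.093 ] [-2.9  3.   4.6] j7 0.38 0.12218319775915182 31.025
```

```bash
python3 -m creep '[[-0.002,-0.108,0,-1,0.1],[0,0,0,0,0.1]]'|grep force; python3 j.py|grep -v jaw; for i in 1 2; do python3 -m creep '[[0,-0.04,0,-0.3,0.1],[0,0,0,0,0.1]]' |grep force; python3 j.py|grep -v jaw; done
```

```text
force: [-3.4, 2.8, 3.4]
gripper_force: 15.0
latch rad -0.1164 radius 0.0617 F radial,ccw [ 3.99 -1.76]
[0.5235 0.1049 0.093 ] [-3.4  2.8  3.4] j7 0.44 0.12981666367728448 31.275
force: [-4.1, 4.7, 3.4]
gripper_force: 15.0
latch rad -0.0987 radius 0.0617 F radial,ccw [ 5.2 -3.5]
[0.5232 0.1038 0.093 ] [-4.1  4.7  3.4] j7 0.46 0.11962561048744061 31.525
force: [-3.6, 4.5, 4.8]
gripper_force: 15.0
latch rad -0.0719 radius 0.0617 F radial,ccw [ 4.55 -3.58]
[0.5228 0.1022 0.093 ] [-3.6  4.5  4.8] j7 0.48 0.12490108606866905 31.775
```

```bash
for i in 1 2 3; do python3 -m creep '[[0,-0.03,0,-0.2,0.1],[0,0,0,0,0.1]]' |grep -E "^force"; python3 j.py|grep -v jaw; done
```

```text
force: [-2.8, 5.3, 3.8]
latch rad -0.0551 radius 0.0617 F radial,ccw [ 3.89 -4.56]
[0.5226 0.1012 0.093 ] [-2.8  5.3  3.8] j7 0.5 0.12878513233942912 32.025
force: [-2.3, 4.8, 2.2]
latch rad -0.0371 radius 0.0617 F radial,ccw [ 3.22 -4.27]
[0.5224 0.1001 0.093 ] [-2.3  4.8  2.2] j7 0.51 0.12781961000563583 32.275
force: [-3.3, 5.2, 4.0]
latch rad -0.0164 radius 0.0617 F radial,ccw [ 4.14 -4.49]
[0.522  0.0989 0.093 ] [-3.3  5.2  4. ] j7 0.52 0.12584347956832437 32.525
```

```bash
for i in 1 2 3; do python3 -m creep '[[0,-0.025,0,-0.2,0.1],[0,0,0,0,0.1]]' |grep -E "^force"; python3 j.py|grep -v jaw; done
```

```text
force: [-4.0, 5.3, 2.5]
latch rad -0.0009 radius 0.0618 F radial,ccw [ 4.79 -4.57]
[0.5219 0.098  0.093 ] [-4.   5.3  2.5] j7 0.54 0.1267201358858557 32.775
force: [-3.1, 6.5, 0.6]
latch rad 0.0052 radius 0.0618 F radial,ccw [ 4.1  -5.94]
[0.5218 0.0976 0.093 ] [-3.1  6.5  0.6] j7 0.55 0.12352829634800973 33.025
force: [-2.5, 9.6, -0.8]
latch rad 0.007 radius 0.0617 F radial,ccw [ 3.92 -9.11]
[0.5218 0.0975 0.0931] [-2.5  9.6 -0.8] j7 0.56 0.1198841744698578 33.275
```

```bash
for i in 1 2; do python3 -m creep '[[0,-0.03,0,0,0.1],[0,0,0,0,0.1]]' |grep -E "^force"; python3 j.py|grep -v jaw; done
```

```text
force: [-1.1, 12.4, -3.1]
latch rad 0.0085 radius 0.0617 F radial,ccw [  2.98 -12.05]
[0.5218 0.0974 0.0932] [-1.1 12.4 -3.1] j7 0.57 0.12632053951320293 33.525
force: [0.8, 16.6, -6.0]
latch rad 0.0115 radius 0.0617 F radial,ccw [  1.75 -16.55]
[0.5218 0.0972 0.0932] [ 0.8 16.6 -6. ] j7 0.57 0.12688616011998025 33.775
```

Hard stop felt. I ease off, open and lift clear.

```bash
python3 -m creep '[[0,0.04,0,0,0.1],[0,0,0,0,0.1]]' |grep -E "^force"; python3 j.py|grep -v jaw; python3 -m creep '[[0,0,0,0,0.3],[0,0,0,0,0.3],[0,0,-0.2,0,0.3],[0,0,-0.8,0,0.3],[0,0,-1,0,0.3],[0,0,-1,0,0.3],[0,-0.8,-1,0,0.3],[0,-1,0,0,0.3],[0,-1,0,0,0.3],[0,-1,0,0,0.3],[0,-1,0,0,0.3],[0,0,0,0,0.3]]'
```

```text
force: [-1.0, 10.5, -2.9]
latch rad 0.0085 radius 0.0617 F radial,ccw [  2.56 -10.18]
[0.5218 0.0974 0.0931] [-1.  10.5 -2.9] j7 0.57 0.12318641448276753 34.025
clock: 35.52
position: [0.4912, -0.0997, 0.2528]
ee_rot: [-0.256, -3.13, 0.003]
force: [0.9, -0.1, -0.3]
width: 0.301
gripper_force: 0.0
```

```bash
python3 - <<'E'
from h import *
a=grab("scene")['pixels'][195:290,250:345]; im=grab("top"); b=im['pixels'][180:280,235:345]
f=lambda x:cv2.resize(x,(400,400*x.shape[0]//x.shape[1]),interpolation=cv2.INTER_CUBIC)
a,b=f(a),f(b); n=min(len(a),len(b)); cv2.imwrite('pics/f.png',np.hstack([a[:n],b[:n]]))
C=cloud(im); z=C[...,2]
for n,c,l,u in (('tube',(.572,.03),.108,.128),('jawpeg',(.5215,.036),.1,.125),('latchpeg',(.522,.0975),.1,.125)):
    m=(z>l)&(z<u)&(np.hypot(C[...,0]-c[0],C[...,1]-c[1])<.02); q=C[m]; print(n,m.sum(),np.nanmedian(q,axis=0).round(4) if m.any() else '')
E
```

```text
tube 176 [0.5719 0.0293 0.1171]
jawpeg 26 [0.521  0.0367 0.1104]
latchpeg 30 [0.5216 0.0988 0.113 ]
```

View pics/f.png

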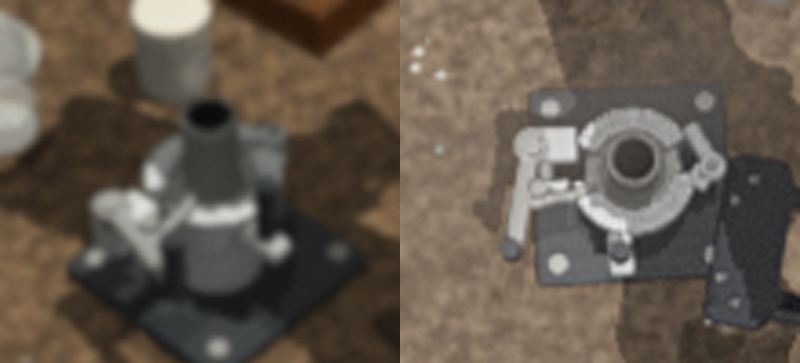

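The right half (top view) shows the ring closed round the tube at (632,160), the hook over the pin at (540,187) and the latch peg at (512,247). The measured peg positions match the closed pose to about 1 mm, and the arm is clear.

```bash
python3 -c "from cell import sign_off; print(sign_off())"
```

```text
the job is handed in; nothing more can be done
None
```

The job is handed in at about 35.5 s on the robot's clock: the tube is seated under the fixed half's lip, the front half is closed round both flanges, and the latch is turned to its hard stop with its hook over the pin.

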